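# Reset the contour gauge and feel along it

### The arm

A 6-joint arm with a two-finger parallel gripper is mounted at the origin on the work surface. World frame = base frame: x ahead of the robot, y to its left, z up, the work surface at z = 0. Lengths are in m, angles in degrees, forces in N, time in s.
With the tool pointing down it reaches from about 0.375 to 0.75 m from the base axis. Payload 9 kg.
Tool frame: the origin (TCP) lies where the fingers leave the gripper's body, on its centre line; the fingertips stand 73 mm ahead of it and the grasp point (between the pads) lies 54 mm ahead of it (robot.tip_reach is the distance from the TCP to the fingertips, in m); z points along the fingers, y is the direction in which the jaws open and shut (so a half turn about z gives the same grasp; the last joint's range is limited). The gripper opens to 85 mm and grips with 20 to 120 N. Pads are 22 mm wide; open, the fingers measure 114 mm over their backs; the gripper's body (76 mm by 85 mm) begins 54 mm behind the grasp point. The pads swing forward as they close: fully open they stand 13 mm farther back than shut.
Start: joints at [64.532, 5.964, 5.575, 89.605, 0, 77.527], TCP at [0.135, 0.585, 0.304] pointing down, gripper open.
Joint ranges: [-171.21, 171.21], [-48.23, 106.86], [-62.78, 66.21], [-105.2, 120.99], [-86.42, 89.51], [-180, 180]. Speed limits (degrees/s): [127.2, 127.2, 147.25, 180, 180, 180].

### API

Orientations are given as [roll, pitch, yaw] about the fixed x, y, z axes, in that order (R = Rz(yaw) Ry(pitch) Rx(roll)).
In Python, from plant import robot gives the robot as it stands. Calls block until the motion is done:
- robot.move_pose(position, orientation): joint-space move of the TCP to a pose.
- robot.line_to(position, vel=0.15, rotation=None, guard=None): straight line of the TCP; rotation=None keeps the orientation; vel is the mean speed in m/s. With guard (N) it stops when the force on the tool has changed by that much, and returns True; else False.
- robot.goto_joints(angles): joint-space move.
- robot.set_gripper(opening): finger opening in m; the grip force is fixed at half the most; returns when the fingers have stopped.
- robot.pause(seconds).
- robot.ik(position, orientation): joint angles nearest the present ones, or None.
- robot.observe(): the state.
- robot.grab_frame(name): name is "scene" or "top"; returns the picture (400x640x3 uint8, blue, green, red); there is no depth.
- robot.get_calibration(name): a dict with "vertical_fov" (degrees; the focal length in pixels is half the picture's height over the tangent of half this angle, whatever the lens; pixels are square), "cx", "cy" (the principal point, pixels), "rvec" (rotation vector, rad) and "tvec" (3), from world to camera coordinates, as OpenCV has them. Camera axes: x right, y down, z forward; pixel columns grow to the right and rows downward; lengths in m; the calibration is good to about 2 mm. A picture is of the moment at which its call begins. get_calibration takes no time and is no camera call.
A pose or a line that the arm cannot do raises robot.IKError and nothing moves.
- robot.job_done(): hands the job in, once; it reports no verdict.
The state is a dict: "time": time; "q": joint angles; "qvel": joint speeds; "joint_torque": joint torques, N m; "tool_pos": TCP position; "tcp_rot": TCP orientation; "ft_force": force on the tool from outside, world axes, zero at the start; "torque": the same for the moment, N m; "gripper_width": finger opening in m.
Only numpy, scipy, OpenCV 4.12 (cv2) and the standard library are available. Lean on these libraries where they do the work, as an engineer would, in place of code of your own. Each camera call takes 0.05 s, during which the arm holds its last target.

### The job

Reset the contour gauge standing in the cradle: with the fingertips, gently press its raised leaves down flush with the black bar, working along the row from the thumbscrew end to the plain end. Then run the fingertips back along the whole row, from the plain end to the thumbscrew end, touching lightly or no more than about a centimetre above the leaf tops, fingers pointing straight down, to check that none stands proud. Pull no leaf up, and leave the offcut, glue bottle and mallet where they are.

Things in the scene. Friction and masses are not known exactly. Their poses are not given: they have to be found in the camera images.
- gauge: Contour gauge held upright in a fixed wooden cradle (base 70 x 170 mm, all in mm). Origin: centre of the underside, on the bench; z up, y along the row of leaves to the thumbscrew end (22 diameter, ends at y = 101, below the bar's top; other end plain). Black bar 27 thick (x), 150 long (y), flat top at z = 80; rubber pads under it let it sink 1 per 4 N, at most 10. Over 40 N harms it; a raised leaf does not yield sideways
- leaf0 (a joint): Leaf 1 of 10 counted from the thumbscrew end (nearest the thumbscrew): centre at x = 0, y = 49.5 of the gauge; aluminium, 8 thick (x), 10 wide (y), round top, in the bar's slot; starts 6 to 18 proud, slides straight down alone at about 2 N, stays where left, stops flush (mm). Value: height of its top above the bar's top in metres, 0 = flush
- leaf1 (a joint): Leaf 2 of 10 counted from the thumbscrew end: centre at x = 0, y = 38.5 of the gauge; aluminium, 8 thick (x), 10 wide (y), round top, in the bar's slot; starts 6 to 18 proud, slides straight down alone at about 2 N, stays where left, stops flush (mm). Value: height of its top above the bar's top in metres, 0 = flush
- leaf2 (a joint): Leaf 3 of 10 counted from the thumbscrew end: centre at x = 0, y = 27.5 of the gauge; aluminium, 8 thick (x), 10 wide (y), round top, in the bar's slot; starts 6 to 18 proud, slides straight down alone at about 2 N, stays where left, stops flush (mm). Value: height of its top above the bar's top in metres, 0 = flush
- leaf3 (a joint): Leaf 4 of 10 counted from the thumbscrew end: centre at x = 0, y = 16.5 of the gauge; aluminium, 8 thick (x), 10 wide (y), round top, in the bar's slot; starts 6 to 18 proud, slides straight down alone at about 2 N, stays where left, stops flush (mm). Value: height of its top above the bar's top in metres, 0 = flush
- leaf4 (a joint): Leaf 5 of 10 counted from the thumbscrew end: centre at x = 0, y = 5.5 of the gauge; aluminium, 8 thick (x), 10 wide (y), round top, in the bar's slot; starts 6 to 18 proud, slides straight down alone at about 2 N, stays where left, stops flush (mm). Value: height of its top above the bar's top in metres, 0 = flush
- leaf5 (a joint): Leaf 6 of 10 counted from the thumbscrew end: centre at x = 0, y = -5.5 of the gauge; aluminium, 8 thick (x), 10 wide (y), round top, in the bar's slot; starts 6 to 18 proud, slides straight down alone at about 2 N, stays where left, stops flush (mm). Value: height of its top above the bar's top in metres, 0 = flush
- leaf6 (a joint): Leaf 7 of 10 counted from the thumbscrew end: centre at x = 0, y = -16.5 of the gauge; aluminium, 8 thick (x), 10 wide (y), round top, in the bar's slot; starts 6 to 18 proud, slides straight down alone at about 2 N, stays where left, stops flush (mm). Value: height of its top above the bar's top in metres, 0 = flush
- leaf7 (a joint): Leaf 8 of 10 counted from the thumbscrew end: centre at x = 0, y = -27.5 of the gauge; aluminium, 8 thick (x), 10 wide (y), round top, in the bar's slot; starts 6 to 18 proud, slides straight down alone at about 2 N, stays where left, stops flush (mm). Value: height of its top above the bar's top in metres, 0 = flush
- leaf8 (a joint): Leaf 9 of 10 counted from the thumbscrew end: centre at x = 0, y = -38.5 of the gauge; aluminium, 8 thick (x), 10 wide (y), round top, in the bar's slot; starts 6 to 18 proud, slides straight down alone at about 2 N, stays where left, stops flush (mm). Value: height of its top above the bar's top in metres, 0 = flush
- leaf9 (a joint): Leaf 10 of 10 counted from the thumbscrew end (at the plain end): centre at x = 0, y = -49.5 of the gauge; aluminium, 8 thick (x), 10 wide (y), round top, in the bar's slot; starts 6 to 18 proud, slides straight down alone at about 2 N, stays where left, stops flush (mm). Value: height of its top above the bar's top in metres, 0 = flush
- top0 (a point): Point on the bar's top plane, over the slot's centre line, where leaf 1's top is when flush (fixed to the bar; axes as the gauge)
- top2 (a point): Point on the bar's top plane, over the slot's centre line, where leaf 3's top is when flush (fixed to the bar; axes as the gauge)
- top4 (a point): Point on the bar's top plane, over the slot's centre line, where leaf 5's top is when flush (fixed to the bar; axes as the gauge)
- top6 (a point): Point on the bar's top plane, over the slot's centre line, where leaf 7's top is when flush (fixed to the bar; axes as the gauge)
- top9 (a point): Point on the bar's top plane, over the slot's centre line, where leaf 10's top is when flush (fixed to the bar; axes as the gauge)
- offcut: Loose oak offcut, 50 x 110 x 28 mm, lying flat; origin at the centre of its underside. Leave alone
- glue: Loose white glue bottle, 52 mm diameter, 115 mm tall, standing; origin at the centre of its underside. Leave alone
- mallet: Loose wooden mallet lying on the bench, head 55 x 95 x 50 mm centred at x = +90 mm, handle 27 mm thick running to x = -110 mm; origin under the handle at bench level. Leave alone
Things that resemble listed ones, but are neither listed nor needed, are in the scene too. What is shaped like the gauge but green is not meant.

How it is judged:
By the outcome, as a careful person would: the job done as asked, in the order asked, and still so for the second after the job is handed in, with the robot touching nothing.
It also fails if it takes over 64 s, if anything falls off the work surface, if the arm or the gripper's body presses on something with over 40 N, if the wrist force passes 120 N, or if a joint passes its speed limit or range.

## Working session

There is one attempt and no reset: what is moved stays moved. The work goes in short steps, each a Python script; the robot and the scene stay as the last script left them, time stands still between calls to the robot, and variables do not carry over. Pictures are saved under pics/ and viewed, and the job is handed in when it is done.

```bash
ls; mkdir -p pics; python3 - <<'E'
from plant import robot
import cv2
o=robot.observe();print(o)
for n in("scene","top"):
    f=robot.grab_frame(n);cv2.imwrite(f"pics/{n}0.png",f);print(n,robot.get_calibration(n))
E
```

```text
pics
{'time': 0.0, 'q': array([6.45304226e+01, 5.99936967e+00, 5.52576689e+00, 8.96051930e+01,
       1.01941457e-03, 7.75264221e+01]), 'qvel': array([-0.08993258, -0.05366456, -0.03474926,  0.04440725,  0.02017944,
        0.02923983]), 'joint_torque': array([-9.86119558e-04, -5.56934381e+01,  5.03648043e+01,  1.73255039e-02,
       -2.99635576e-04,  1.02573975e-05]), 'tool_pos': array([0.13481027, 0.58440486, 0.30310218]), 'tcp_rot': array([-1.79923284e+02, -1.80143880e-02,  1.67003988e+02]), 'ft_force': array([0.32333701, 0.54818388, 0.62683025]), 'torque': array([-0.02164827, -0.01094156, -0.02147463]), 'gripper_width': 0.08568299342764975}
scene {'vertical_fov': 53.7847933831895, 'cx': 321.34986524917304, 'cy': 202.0673035470261, 'rvec': array([ 1.29924386,  2.0833795 , -1.06405616]), 'tvec': array([ 0.20136119, -0.22783738,  1.20530206])}
top {'vertical_fov': 42.538519967643396, 'cx': 320.26648765026675, 'cy': 209.08427791756017, 'rvec': array([ 2.15599957, -2.1999676 ,  0.15748057]), 'tvec': array([0.03518057, 0.52976356, 1.050526  ])}
```

View pics/scene0.png

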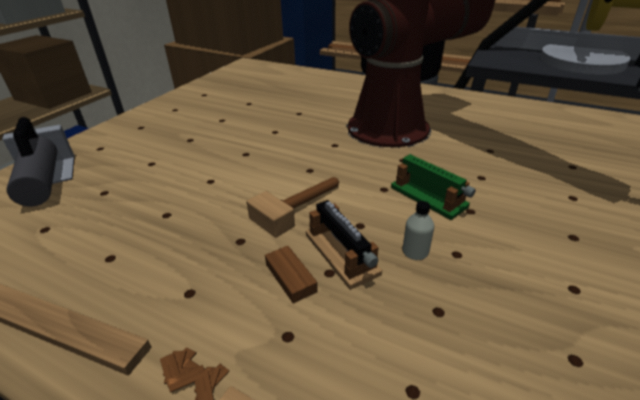

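View pics/top0.png

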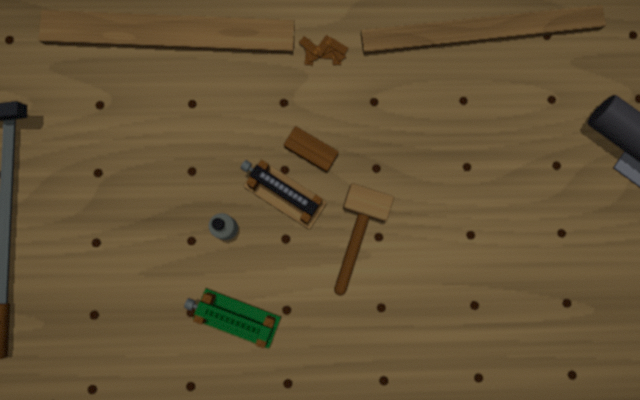

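Candidates: the black gauge at top (285,190) / scene (343,235), and the green one at top (235,318) / scene (432,185). The description excludes green, so I choose the black one. Its thumbscrew is at top (247,167) / scene (370,258). I'll check this in a close crop.

```bash
python3 - <<'E'
import cv2,numpy as np
t=cv2.imread("pics/top0.png")[145:240,225:345];s=cv2.imread("pics/scene0.png")[190:295,295:395]
cv2.imwrite("pics/ctop.png",cv2.resize(t,None,fx=6,fy=6,interpolation=2))
cv2.imwrite("pics/cscene.png",cv2.resize(s,None,fx=5.5,fy=5.5,interpolation=2))
E
```

```text
(no output)
```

View pics/ctop.png

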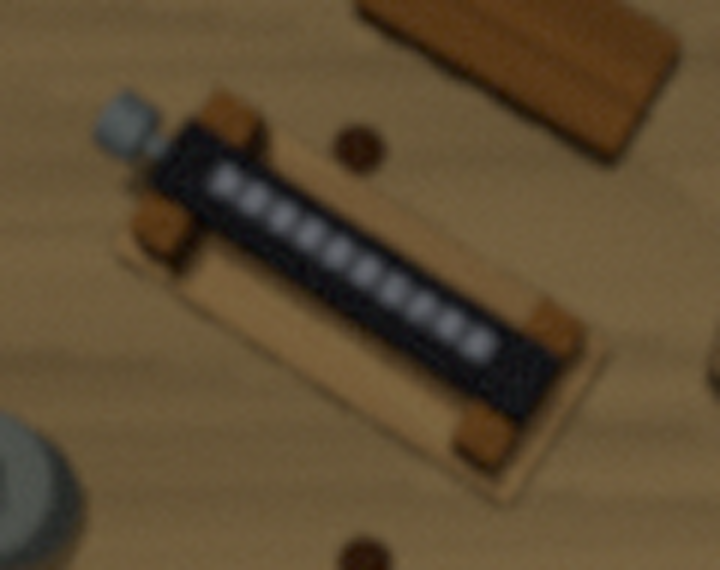

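View pics/cscene.png

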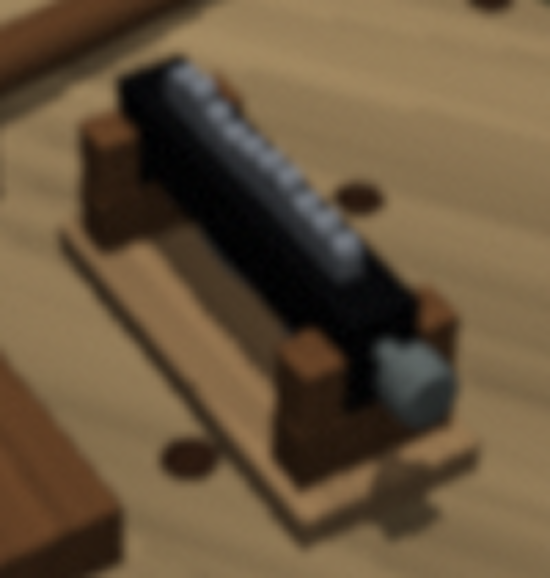

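```bash
cat > h.py <<'E'
import cv2,numpy as np
from plant import robot
def cam(n):
    c=robot.get_calibration(n);f=200/np.tan(np.radians(c["vertical_fov"])/2)
    K=np.array([[f,0,c["cx"]],[0,f,c["cy"]],[0,0,1]]);R=cv2.Rodrigues(c["rvec"])[0];t=c["tvec"].reshape(3)
    return K,R,t
def cast(n,uv,z):
    K,R,t=cam(n);uv=np.atleast_2d(uv).astype(float)
    d=(np.linalg.inv(K)@np.c_[uv,np.ones(len(uv))].T).T@R
    C=-R.T@t
    return C+d*((z-C[2])/d[:,2])[:,None]
def proj(n,P):
    K,R,t=cam(n);return cv2.projectPoints(np.atleast_2d(P).astype(float),cv2.Rodrigues(R)[0],t,K,None)[0][:,0]
E
python3 - <<'E'
from h import *
def masks(n,roi):
    im=cv2.imread(f"pics/{n}0.png").astype(int);x0,y0,x1,y1=roi
    sub=im[y0:y1,x0:x1];hsv=cv2.cvtColor(sub.astype(np.uint8),cv2.COLOR_BGR2HSV)
    dark=(hsv[...,2]<45).astype(np.uint8)
    k,l,st,ce=cv2.connectedComponentsWithStats(dark);
    i=max(range(1,k),key=lambda i:st[i,4]);bar=(l==i)
    off=np.array([x0,y0])
    bp=np.argwhere(bar)[:,::-1]+off
    hull=cv2.convexHull(bp.astype(np.int32))
    hm=np.zeros(im.shape[:2],np.uint8);cv2.fillConvexPoly(hm,hull,1);hm=hm[y0:y1,x0:x1]
    leaf=(hm>0)&(hsv[...,2]>70)&(sub[...,0]>sub[...,2]-8)
    k,l,st,ce=cv2.connectedComponentsWithStats(leaf.astype(np.uint8),connectivity=8);i=max(range(1,k),key=lambda i:st[i,4])
    print(n,[s for s in st[1:,4]])
    lp=np.argwhere(l==i)[:,::-1]+off
    return bp,lp
for n,roi in(("top",(235,150,340,235)),("scene",(300,190,390,285))):
    bp,lp=masks(n,roi)
    for nm,p in(("bar",bp),("leaf",lp)):
        print(nm,cv2.minAreaRect(p.astype(np.float32)),p.mean(0),len(p))
    if n=="top":
        for nm,p,z in(("bar",bp,.08),("leaf",lp,.092)):
            w=cast(n,p,z)[:,:2]; r=cv2.minAreaRect((w*1000).astype(np.float32)); print(nm,"mm",r,cv2.boxPoints(r).round(1).tolist(),w.mean(0))
E
```

```text
top [np.int32(188)]
bar ((281.1134033203125, 193.1876678466797), (75.58592224121094, 25.993350982666016), 37.0565299987793) [282.40082645 190.64738292] 726
leaf ((283.37042236328125, 188.1997528076172), (52.99060821533203, 4.557600975036621), 32.96940612792969) [283.13829787 188.17553191] 188
bar mm ((558.306640625, 104.11146545410156), (152.09063720703125, 52.41872024536133), 51.639801025390625) [[490.6000061035156, 60.70000076293945], [531.7000122070312, 28.200000762939453], [626.0999755859375, 147.5], [584.9000244140625, 180.0]] [0.56333343 0.1013929 ]
leaf mm ((566.4064331054688, 98.93826293945312), (105.50340270996094, 9.099466323852539), 55.7783088684082) [[533.0, 57.900001525878906], [540.5, 52.79999923706055], [599.7999877929688, 140.0], [592.2999877929688, 145.10000610351562]] [0.56642282 0.09934601]
scene [np.int32(127), np.int32(67)]
bar ((341.31964111328125, 238.4835968017578), (84.12023162841797, 37.00266647338867), 50.19443130493164) [342.68151147 239.41093117] 1482
leaf ((342.5000305175781, 219.50003051757812), (46.66904830932617, 4.242640495300293), 45.0) [346.08661417 223.        ] 127
```

```bash
python3 - <<'E'
from h import *
print("thumb",cast("top",[247,167],.06))
c=np.array([.5664,.0990])
a=np.radians(55.8);yd=np.array([np.cos(a),np.sin(a)])
tb=cast("top",[247,167],.06)[0,:2]
if (tb-c)@yd<0: yd=-yd
xd=np.array([yd[1],-yd[0]])
print("yd",yd,"xd",xd,"thumb local",(tb-c)@xd,(tb-c)@yd)
def W(x,y,z): p=c+x*xd+y*yd; return [*p,z]
sets={(0,0,255):[W(sx*.0135,sy*.075,.08) for sx,sy in((1,1),(1,-1),(-1,-1),(-1,1))],
(0,255,0):[W(sx*.035,sy*.085,0.0) for sx,sy in((1,1),(1,-1),(-1,-1),(-1,1))],
(255,255,0):[W(sx*.004,sy*.0545,.08) for sx,sy in((1,1),(1,-1),(-1,-1),(-1,1))]}
for n,(x0,y0,w,h),k in(("top",(225,145,120,95),6),("scene",(295,190,100,105),5.5)):
    im=cv2.imread(f"pics/{n}0.png")[y0:y0+h,x0:x0+w];im=cv2.resize(im,None,fx=k,fy=k,interpolation=2)
    for col,P in sets.items():
        p=(proj(n,P)-[x0,y0]+.5)*k
        cv2.polylines(im,[p.round().astype(np.int32)],True,col,1)
    cv2.imwrite(f"pics/ov_{n}.png",im)
E
```

```text
thumb [[0.61658951 0.17398558 0.06      ]]
yd [0.56208338 0.82708057] xd [ 0.82708057 -0.56208338] thumb local -0.0006373732808535071 0.0902298054716386
```

View pics/ov_top.png

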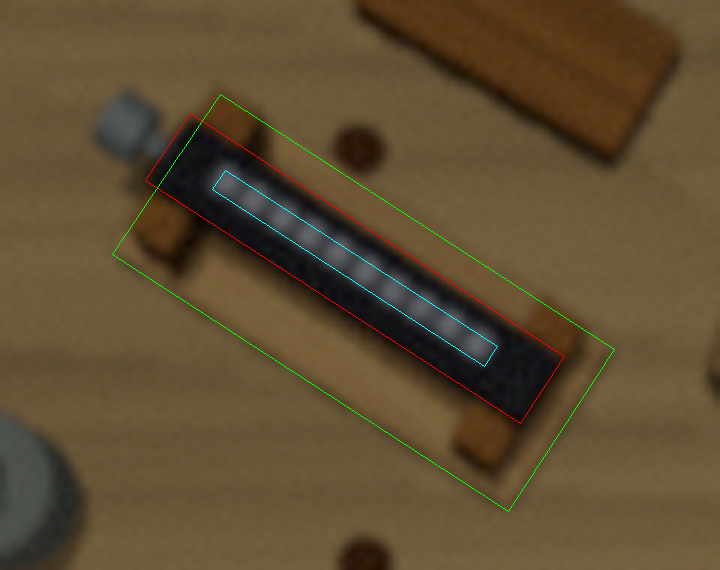

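View pics/ov_scene.png

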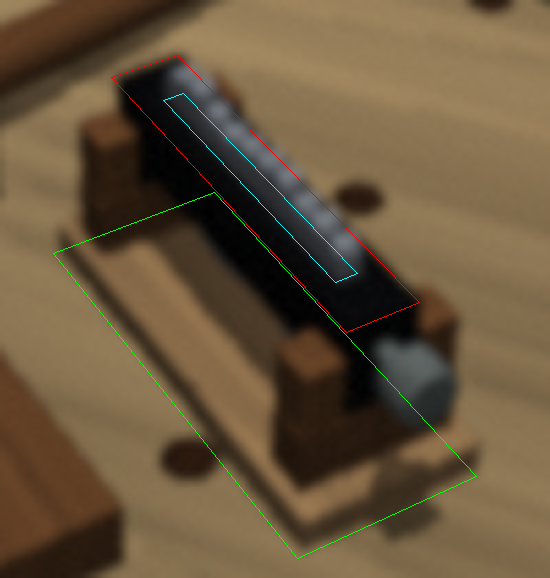

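The overlay of the chosen pose fits the bar in both views: top bar corners at crop (190,115) and (521,422), with the thumbscrew at the +y end, base centre ≈ (0.566, 0.099). Next I shut the gripper and approach above the thumbscrew end.

```bash
cat >> h.py <<'E'
C=np.array([.5664,.0990]);_a=np.radians(55.8);YD=np.array([np.cos(_a),np.sin(_a)]);XD=np.array([YD[1],-YD[0]])
TR=robot.tip_reach
def P(y,ztip,x=0): p=C+x*XD+y*YD; return [p[0],p[1],ztip+TR]
E
python3 - <<'E'
from h import *
print(TR)
for yaw in(55.8,-124.2):
    for y in(.0575,-.06):
        q=robot.ik(P(y,.12),[180,0,yaw]);print(yaw,None if q is None else np.round(q,1))
robot.set_gripper(0.0)
o=robot.observe();print(o["time"],o["gripper_width"])
E
```

```text
0.0726
55.8 [  1.6   9.3  -2.4  78.3   0.  125.8]
55.8 [ -8.7  -4.9 -16.9  78.    0.  115.5]
-124.2 [  1.6   9.3  -2.4  78.3   0.  -54.2]
-124.2 [ -8.7  -4.9 -16.9  78.    0.  -64.5]
0.8667 -2.1054348785768146e-05
```

```bash
python3 - <<'E'
from h import *
RPY=[180,0,55.8]
robot.move_pose(P(.0575,.18),RPY)
robot.line_to(P(.0575,.108),vel=.1)
o=robot.observe();print(o["time"],o["tool_pos"]-P(.0575,.108),o["tcp_rot"],o["ft_force"])
for n in("scene","top"): cv2.imwrite(f"pics/{n}1.png",robot.grab_frame(n))
a=cv2.imread("pics/scene1.png")[130:280,270:420];b=cv2.imread("pics/top1.png")[120:260,220:360]
cv2.imwrite("pics/pre1.png",np.hstack([cv2.resize(a,(390,390),interpolation=2),cv2.resize(b,(390,390),interpolation=2)]))
E
```

```text
4.0167 [3.40815262e-04 2.52872339e-05 7.20294162e-04] [ 1.79952758e+02 -3.46371459e-02  5.58047927e+01] [-0.42078758  0.29096822  1.19704322]
```

View pics/pre1.png

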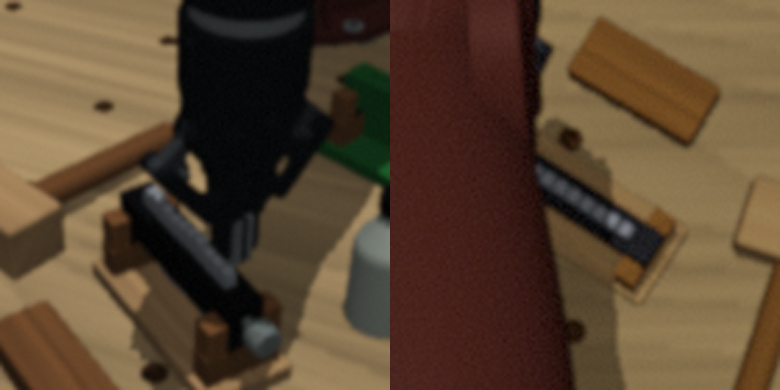

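The left half shows the shut fingertips, at about (240,235), over the thumbscrew end of the black row and clear of the glue. Now I press leaf 1.

```bash
cat >> h.py <<'E'
OFF=.008
YL=[.0495-.011*i for i in range(10)]
def press(i,zmin=.072,guard=7,vel=.025,off=OFF):
    g=robot.line_to(P(YL[i]+off,zmin),vel=vel,guard=guard)
    o=robot.observe();print(i+1,"guard",g,"tipz %.4f"%(o["tool_pos"][2]-TR),"F",o["ft_force"].round(1),"t %.2f"%o["time"],flush=True)
    return g,o["tool_pos"][2]-TR
E
python3 - <<'E'
from h import *
press(0)
robot.pause(.1);o=robot.observe();print(o["ft_force"],o["tool_pos"][2]-TR)
E
```

```text
1 guard True tipz 0.0780 F [-1.8 -1.6  8.9] t 5.22
[-1.94498594 -1.16799423  7.07848383] 0.07822465467388384
```

Contact at 0.078 m with 7 N matches bar top plus pad sink. I continue down the row.

```bash
python3 - <<'E'
from h import *
robot.line_to(P(YL[0]+OFF,.103),vel=.08)
for i in range(1,10):
    robot.line_to(P(YL[i]+OFF,.103),vel=.05)
    g,z=press(i,vel=.03)
    if not g or z>.0793: print("ODD");break
    robot.line_to(P(YL[i]+OFF,.103),vel=.08)
    if i==2:
        cv2.imwrite("pics/scene2.png",robot.grab_frame("scene"))
print(robot.observe()["time"])
E
```

```text
2 guard True tipz 0.0778 F [-2.7 -0.6  8.9] t 6.97
3 guard True tipz 0.0778 F [-3.  -0.8  8.6] t 8.60
4 guard True tipz 0.0778 F [-2.4  0.1  9.9] t 10.28
5 guard True tipz 0.0778 F [-2.2  0.1  9. ] t 11.92
6 guard True tipz 0.0778 F [-1.7  0.4  9.9] t 13.55
7 guard True tipz 0.0778 F [-1.8  0.   8.7] t 15.18
8 guard True tipz 0.0778 F [-3.1  0.7  8.9] t 16.82
9 guard True tipz 0.0778 F [-2.7 -0.2  9.2] t 18.45
10 guard True tipz 0.0778 F [-2.2  0.3  9.4] t 20.08
20.55
```

```bash
python3 - <<'E'
from h import *
press(9,off=0,vel=.03)
robot.line_to(P(YL[9],.09),vel=.08)
robot.line_to(P(-.066,.125),vel=.1)
cv2.imwrite("pics/scene3.png",robot.grab_frame("scene"))
a=cv2.imread("pics/scene3.png")[160:290,290:420]
cv2.imwrite("pics/c3.png",cv2.resize(a,(590,590),interpolation=2))
print(robot.observe()["time"])
E
```

```text
10 guard True tipz 0.0780 F [-2.2  1.1  7.8] t 21.37
22.2583
```

View pics/c3.png

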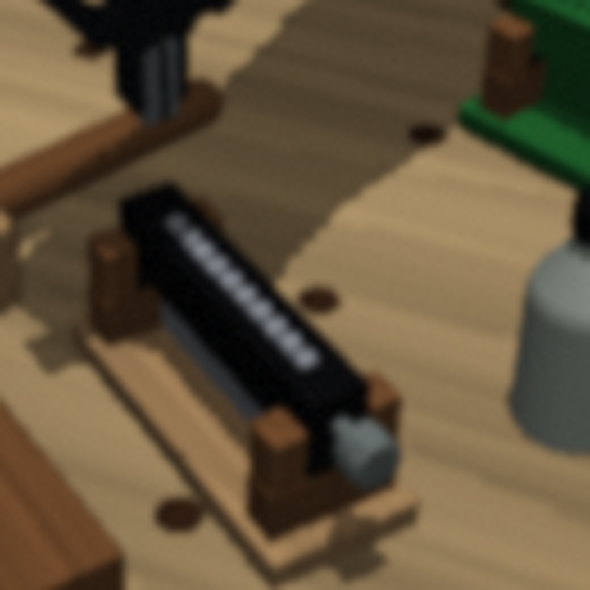

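The crop shows all ten leaf tops flush in the bar's top plane, from (175,222) to (308,357). Now the return check pass, about 1.5 mm above the tops.

```bash
python3 - <<'E'
from h import *
robot.line_to(P(-.063,.090),vel=.08)
robot.line_to(P(-.063,.0810),vel=.03)
o=robot.observe();print(o["tool_pos"][2]-TR,o["ft_force"])
g=robot.line_to(P(.063,.0810),vel=.025,guard=5)
o=robot.observe();d=o["tool_pos"][:2]-C
print("guard",g,"y",d@YD,"x",d@XD,"z",o["tool_pos"][2]-TR,o["ft_force"],o["tcp_rot"],o["time"])
E
```

```text
0.0808750507080625 [ 0.55614549 -0.61157549 -0.46523777]
guard False y 0.06298159809594872 x 5.1963454366658295e-06 z 0.08102369133857254 [-0.86632679 -0.4168787   0.01686389] [-1.79717595e+02  5.24752041e-02  5.58390085e+01] 28.4917
```

The pass went through without touching anything. I retract and take a last look before handing in.

```bash
python3 - <<'E'
from h import *
robot.line_to(P(.063,.18),vel=.12)
robot.move_pose([.135,.585,.304],[180,0,167])
for n in("scene","top"): cv2.imwrite(f"pics/{n}4.png",robot.grab_frame(n))
a=cv2.imread("pics/scene4.png")[150:300,240:450];b=cv2.imread("pics/top4.png")[120:300,200:400]
cv2.imwrite("pics/c4.png",np.hstack([cv2.resize(a,(434,310),interpolation=2),cv2.resize(b,(344,310),interpolation=2)]))
for n in("scene","top"):
    d=cv2.absdiff(cv2.imread(f"pics/{n}0.png"),cv2.imread(f"pics/{n}4.png")).max(2)
    k,l,st,_=cv2.connectedComponentsWithStats((d>25).astype(np.uint8));print(n,[s.tolist() for s in st[1:] if s[4]>6])
print(robot.observe()["time"])
E
```

```text
scene [[637, 55, 3, 6, 12], [637, 80, 3, 6, 12], [637, 199, 3, 6, 15], [325, 201, 36, 40, 387], [329, 232, 17, 20, 52]]
top [[260, 172, 4, 4, 9]]
31.85
```

View pics/c4.png

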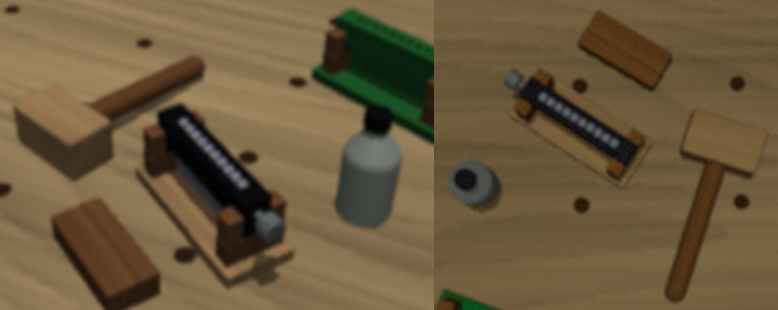

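All ten leaves are flush. Between the first and last pictures only the leaf area changed; the offcut, glue and mallet did not.

```bash
python3 - <<'E'
from h import *
robot.job_done()
E
```

```text
the job is handed in; nothing more can be done
```

I pressed the black gauge's ten leaves down one by one, from the thumbscrew end to the plain end. Each press stopped on a 7 N guard (the sensed upward force was at most about 10 N), with the fingertips at 77.8–78.0 mm. That is the bar's top plus the expected sink of its rubber pads. I then pressed leaf 10 a second time, centred on it, because its first press had only caught it near the fingertip's edge.

The return pass went from the plain end to the thumbscrew end, fingers straight down at 81 mm, about 1 mm above the tops. It met nothing on a 5 N guard.

The last pictures show every leaf flush. Comparing first and last pictures, nothing in the work area changed except the leaves, so the offcut, glue bottle and mallet stayed put; a few pixels at the scene picture's right edge also differed. The arm was retracted clear, and I handed in at about 32 s. No check failed or disagreed.

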